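# Unpack a seed sample for the moisture test

## Task

Fold both flaps of the half-open sample carton right back to the outside, then lift the red-capped jar straight up out of its foam pocket. Keep the jar upright and, without dropping it, stand it inside the empty metal pan in front of the moisture analyser, so that sample and pan go to the test together. Leave the other jars seated in the carton, and do not disturb the seed-filled pan, the scissors or the marker.

Things in the scene. Friction and masses are not known exactly. Their poses are not given: they have to be found in the camera images.
- carton: Brown corrugated carton fixed to the desk, 132 (x) x 196 (y) x 95 mm high, walls and bottom 4 mm. Origin: centre of its underside, z up. In it a dark foam insert, top at z 34, with four round 51 mm pockets at x +-28, y +-40 mm; in each a jar stands on the bottom at z 4. Along the carton's y a jar has over 30 mm free beside it for fingers, along x only 8 to 15 mm.
- left_flap (a joint): Cardboard flap 128 (carton x) x 94 x 4 mm, hinged on the carton's rim at its y +95, z +95 mm. 0 = closed, level, reaching to the carton's middle; grows as it swings up and outward: 1.57 upright, 3.14 level outside, stop at 3.9. Its stiff crease holds it where it is left. Starts half-risen at 0.7 to 1.15.
- right_flap (a joint): The same flap on the other side, hinged at the carton's y = -95, z = +95 mm; same values.
- left_flap_edge (a point): Middle of the free edge of the left flap.
- right_flap_edge (a point): Middle of the free edge of the right flap.
- red_jar: Sample jar, 42 mm across, 80 mm tall, with a red screw cap; stands in one of the four pockets (any). Origin at the centre of its underside, z up its axis. About 85 g.
- white_jar_a: Sample jar with a white cap, 48 mm across, 67 mm tall, origin at the centre of its underside; stays in its pocket.
- white_jar_b: A second such white-capped jar; stays in its pocket.
- white_jar_c: A third such white-capped jar; stays in its pocket.
- empty_pan: Empty round bare-metal pan, 99 mm across the rim, 12 mm high; flat inner floor 86 mm across at 2 mm above its underside. Loose. Origin at the centre of its underside, z up.
- full_pan: The same sort of pan filled with dark seed, 99 mm across, 12 mm high; origin at the centre of its underside. Not to be moved.
- scissors: Blue-handled scissors lying flat to the right of the carton, 199 mm long, 9 mm high. Not to be moved.
- marker: Marker pen with a blue cap lying between the carton and the pans, 135 mm long, 17 mm thick. Not to be moved.

How it is judged:
By the outcome, as a careful person would: the job done as asked, in the order asked, and still so for the second after the job is handed in, with the robot touching nothing.
It also fails if it takes over 66 s, if anything falls off the work surface, if the arm or the gripper's body presses on something with over 40 N, if the wrist force passes 120 N, or if a joint passes its speed limit or range.

## Robot

A 7-joint arm with a two-finger parallel gripper is mounted at the origin on a cart in front of the work surface, level with it; the furniture and walls round the work are solid. World frame = base frame: x ahead of the robot, y to its left, z up, the work surface at z = 0. Lengths are in m, angles in rad, forces in N, time in s.
With the tool pointing down it reaches from about 0.425 to 0.825 m from the base axis. Payload 3.6 kg.
Tool frame: the origin (TCP) lies on the mounting face of the last link; the fingertips stand 186 mm ahead of it and the grasp point (between the pads) lies 167 mm ahead of it; z points along the fingers, y is the line along which they close (so a half turn about z gives the same grasp; the last joint's range is limited). The gripper opens to 93 mm and grips with 3 to 60 N. Pads are 15 mm wide; open, the fingers measure 128 mm over their backs; the gripper's body (75 mm by 188 mm) begins 65 mm behind the grasp point.
Start: joints at [1.264, 0.615, -0.013, 1.423, 0.008, 1.103, -0.04], TCP at [0.18, -0.625, 0.405] pointing down, gripper open.
Joint ranges: [-3.12, 3.12], [-0.3, 2.06], [-1.34, 1.32], [0.26, 2.42], [-1.36, 4.5], [0.01, 1.98], [-2.84, 2.84]. Speed limits (rad/s): [2.79, 2.79, 3.14, 3.14, 3.14, 3.14, 3.14].

## Interface

Orientations are given as a rotation vector (axis times angle).
In Python, from bench import robot gives the robot as it stands. Calls block until the motion is done:
- robot.movep(position, orientation): joint-space move of the TCP to a pose.
- robot.move_l(position, speed=0.15, frame=None, guard=None): straight line of the TCP; frame=None keeps the orientation; speed is the mean speed in m/s. With guard (N) it stops when the force on the tool has changed by that much, and returns True; else False.
- robot.move_j(angles): joint-space move.
- robot.grip(opening, effort=None): opening from 0.0 (shut) to 1.0 (fully open); effort is the grip in N (None keeps the last); returns when the fingers have stopped.
- robot.wait(seconds).
- robot.inverse_kinematics(position, orientation): joint angles nearest the present ones, or None.
- robot.state(): the state.
- robot.get_image(name): name is "scene" or "top" or "wrist"; returns a dict with "image" (420x560x3 uint8, red, green, blue), "z_map" (420x560 float32, m along the optical axis (not along the pixel's ray), 0 where there is no reading), "vertical_fov" (degrees; the focal length in pixels is half the picture's height over the tangent of half this angle, whatever the lens; pixels are square), "cx", "cy" (the principal point, pixels), "R" (3x3) and "t" (3): a world point X has camera coordinates R X + t; the wrist camera has in their place "mount" (4x4, takes a point from camera to tool coordinates, whose origin is the TCP and whose axes are the flange's). Camera axes: x right, y down, z forward; pixel columns grow to the right and rows downward; lengths in m; the calibration is good to about 2 mm. The wrist camera is an equidistant fisheye: a pixel r from the principal point sees the ray r / f radians off the axis. A picture is of the moment at which its call begins: read the wrist's pose just before it.
A pose or a line that the arm cannot do raises robot.IKError and nothing moves.
- robot.close_job(): hands the job in; it is judged then, once.
The state is a dict: "time_s": time; "joints": joint angles; "dq": joint speeds; "effort": joint torques, N m; "eef_pos": TCP position; "tool_rot": TCP orientation; "force": force on the tool from outside, world axes, zero at the start; "torque": the same for the moment, N m; "width": opening from 0.0 (shut) to 1.0 (fully open); "grip_force": force on a finger pad.
Only numpy, scipy, OpenCV 4.12 (cv2) and the standard library are available. Lean on these libraries where they do the work, as an engineer would, in place of code of your own. Each camera call takes 0.05 s, during which the arm holds its last target. There are 200 camera calls.

## Working session

There is one attempt and no reset: what is moved stays moved. The work goes in short steps, each a Python script; the robot and the scene stay as the last script left them, time stands still between calls to the robot, and variables do not carry over. Pictures are saved under pics/ and viewed, at most 10 in all, crops included, and the job is handed in when it is done.

```bash
mkdir -p pics; ls
python3 - <<'E'
from bench import robot
import cv2,numpy as np
s=robot.state();print(s['time_s'],s['eef_pos'],s['tool_rot'],s['width'])
for n in("scene","top"):
    d=robot.get_image(n);cv2.imwrite(f"pics/{n}0.png",d["image"][:,:,::-1]);np.savez(f"{n}0.npz",**d)
    print(n,d["vertical_fov"],d["cx"],d["cy"],d["R"].round(3).tolist(),d["t"].round(3),(d["z_map"]>0).mean())
E
```

```text
pics
0.0 [ 0.18005706 -0.62424174  0.40354668] [-3.10807931e+00 -4.39371323e-01  6.66394098e-04] 1.0013558604272759
scene 49.04432561009092 282.04579531550934 209.12390387236738 [[0.78, -0.625, -0.001], [-0.548, -0.684, -0.482], [0.3, 0.377, -0.876]] [-0.422  0.252  1.225] 0.9960671768707483
top 51.92683828799132 276.1372108740489 212.02850505468354 [[0.024, -1.0, 0.006], [-0.985, -0.025, -0.169], [0.169, -0.002, -0.986]] [-0.087  0.492  0.986] 0.9959566326530612
```

View pics/scene0.png

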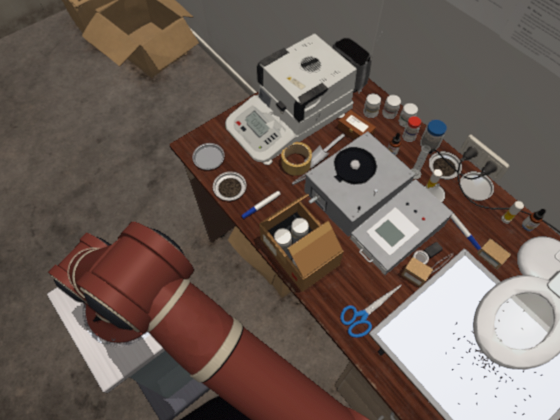

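View pics/top0.png

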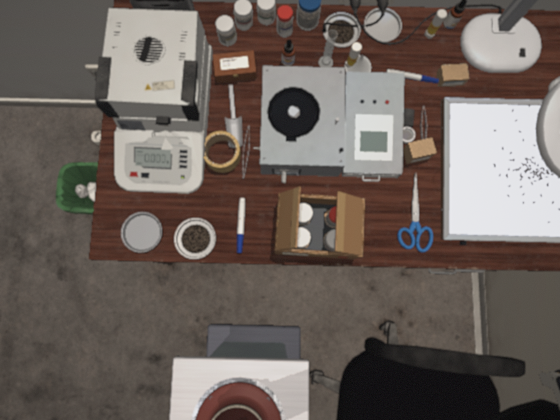

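The scene shows the carton with both flaps half risen. In the top view the carton is at about (320,225), the red cap at about (333,215) (far-right pocket), the empty pan at (142,232), the full pan at (195,238), the marker at (241,225) and the scissors at (416,215).

```bash
cat > h.py <<'E'
import numpy as np,cv2
def cloud(d):
    z=d["z_map"];h,w=z.shape;f=h/2/np.tan(np.radians(d["vertical_fov"])/2)
    v,u=np.mgrid[:h,:w]
    P=np.stack([(u-d["cx"])/f*z,(v-d["cy"])/f*z,z],-1)
    return (P-d["t"])@d["R"]
E
python3 - <<'E'
from h import *
d=dict(np.load("top0.npz"));P=cloud(d);im=d["image"]
for n,(u,v) in dict(table=(260,250),pan=(142,232),full=(195,238),marker=(241,215),red=(333,215),w1=(304,213),w2=(303,238),foam=(316,240),scis=(416,190),analyser=(155,190),lfl=(288,225),rfl=(350,225)).items(): print(n,P[v,u].round(4))
X=P[...,0];Y=P[...,1];Z=P[...,2]
hsv=cv2.cvtColor(im,cv2.COLOR_RGB2HSV)
print("rows 200..250 across cols 270..370, Z mm / Y mm")
for v in(195,205,225,240,252):
    print(v,[(u,int(P[v,u,0]*1e3),int(P[v,u,1]*1e3),int(P[v,u,2]*1e3)) for u in range(272,370,4)])
c=im[180:275,265:375,::-1];c=cv2.resize(c,None,fx=7,fy=6,interpolation=cv2.INTER_CUBIC);cv2.imwrite("pics/c1.png",c)
E
```

```text
table [ 0.4063 -0.0379  0.001 ]
pan [0.4431 0.2523 0.0034]
full [0.4314 0.1215 0.0048]
marker [0.4892 0.0104 0.0168]
red [ 0.4839 -0.2053  0.0817]
w1 [ 0.4884 -0.1394  0.0727]
w2 [ 0.4308 -0.1382  0.0684]
foam [ 0.4306 -0.1713  0.0347]
scis [ 0.5651 -0.4227  0.0055]
analyser [0.5405 0.2167 0.0429]
lfl [ 0.4491 -0.1007  0.1467]
rfl [ 0.4546 -0.2353  0.1315]
rows 200..250 across cols 270..370, Z mm / Y mm
195 [(272, 544, -63, 0), (276, 544, -73, 0), (280, 522, -82, 106), (284, 518, -91, 123), (288, 515, -99, 138), (292, 513, -107, 151), (296, 509, -115, 171), (300, 508, -123, 178), (304, 525, -137, 98), (308, 526, -146, 96), (312, 526, -155, 95), (316, 547, -173, 0), (320, 547, -183, 1), (324, 548, -194, -2), (328, 548, -203, 0), (332, 548, -213, 0), (336, 548, -223, -1), (340, 514, -209, 159), (344, 516, -219, 149), (348, 518, -229, 140), (352, 549, -263, 0), (356, 549, -273, 0), (360, 550, -284, -2), (364, 549, -293, 3), (368, 550, -303, 0)]
205 [(272, 518, -64, 1), (276, 518, -74, 2), (280, 498, -83, 111), (284, 496, -91, 125), (288, 493, -100, 141), (292, 490, -108, 157), (296, 487
[... 1390 characters left out ...]
219, 146), (348, 421, -229, 137), (352, 422, -240, 126), (356, 423, -250, 118), (360, 424, -260, 111), (364, 437, -292, 0), (368, 437, -302, 1)]
252 [(272, 402, -67, 1), (276, 397, -76, 63), (280, 397, -86, 68), (284, 396, -94, 79), (288, 396, -103, 82), (292, 396, -112, 92), (296, 396, -121, 93), (300, 396, -130, 96), (304, 396, -139, 94), (308, 396, -148, 93), (312, 396, -156, 99), (316, 397, -165, 98), (320, 397, -174, 97), (324, 397, -183, 95), (328, 397, -192, 97), (332, 398, -201, 96), (336, 398, -209, 97), (340, 394, -210, 148), (344, 394, -220, 145), (348, 395, -230, 134), (352, 396, -240, 125), (356, 397, -250, 115), (360, 398, -261, 108), (364, 407, -292, -2), (368, 408, -302, -2)]
```

View pics/c1.png

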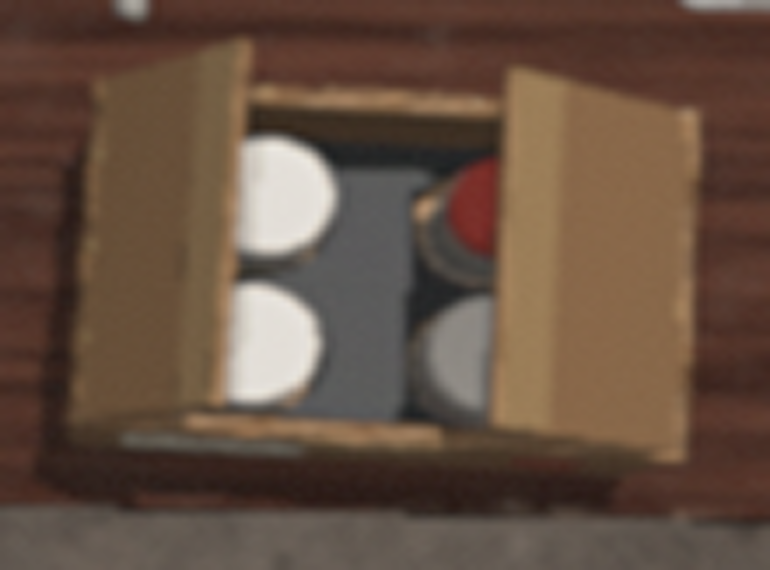

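The crop shows the red cap in the far-right pocket, at about crop (475,205), half under the right flap. Next I'll fit the carton and the pan.

```bash
cat >> h.py <<'E'
def ray(d,u,v,z):
    f=d["z_map"].shape[0]/2/np.tan(np.radians(d["vertical_fov"])/2)
    r=d["R"].T@np.array([(u-d["cx"])/f,(v-d["cy"])/f,1]);c=-d["R"].T@d["t"]
    return c+r*(z-c[2])/r[2]
def pan(d,box,zr=.012):
    u0,v0,u1,v1=box;h=cv2.cvtColor(d["image"],cv2.COLOR_RGB2HSV)[v0:v1,u0:u1]
    m=((h[...,1]<70)&(h[...,2]>70)).astype(np.uint8)
    c=max(cv2.findContours(m,cv2.RETR_EXTERNAL,cv2.CHAIN_APPROX_NONE)[0],key=cv2.contourArea)
    q=np.array([ray(d,*(p+[u0,v0]),zr) for p in c[:,0]])[:,:2].astype(np.float32)
    return cv2.minEnclosingCircle(q),cv2.fitEllipse(q)
E
python3 - <<'E'
from h import *
from bench import robot
d=dict(np.load("top0.npz"));P=cloud(d);s=dict(np.load("scene0.npz"));S=cloud(s)
print(pan(d,(117,207,168,256)),pan(d,(172,215,220,262)))
for nm,C in(("top",P),("scene",S)):
    X,Y,Z=C[...,0],C[...,1],C[...,2]
    box=(X>.36)&(X<.56)&(Y<-.03)&(Y>-.32)
    m=box&(Z>.09)&(Z<.101)&(Y<-.14)&(Y>-.20)
    for a,b in((.38,.42),(.5,.55)):
        k=m&(X>a)&(X<b);print(nm,"wall",k.sum(),np.percentile(X[k],[3,50,97]),np.polyfit(Y[k],X[k],1)) if k.sum()>5 else 0
    for side,k in(("L",box&(Z>.105)&(Y>-.14)),("R",box&(Z>.105)&(Y<-.19))):
        q=C[k];mean=np.median(q,0);q=q[np.linalg.norm(q-mean,axis=1)<.09]
        n=np.linalg.svd(q-q.mean(0),full_matrices=False)[2][2]
        n=n*np.sign(n[2]); yh=q.mean(0)[1]-( (.095-q.mean(0)[2])*n[2]+(.462-q.mean(0)[0])*n[0])/n[1]
        print(nm,side,len(q),n.round(3),"hinge y",yh.round(4),"ang",np.arccos(n[2]).round(3),"x rng",np.percentile(q[:,0],[2,98]),"zmax",q[:,2].max())
q0=np.array(robot.state()['joints'])
for rv in((np.pi,0,0),(0,np.pi,0)):
    for p in((.462,-.16,.34),(.46,-.3,.3),(.46,0,.3),(.49,-.213,.227),(.443,.252,.226)):
        q=robot.inverse_kinematics(p,rv);print(rv,p,None if q is None else np.round(q,2))
E
```

```text
(((0.4432540535926819, 0.25213387608528137), 0.05209560692310333), ((0.4433278441429138, 0.2521071434020996), (0.10047026723623276, 0.10175210982561111), 161.82408142089844)) (((0.4311906397342682, 0.12148173153400421), 0.052681345492601395), ((0.4311186671257019, 0.1214667484164238), (0.10288960486650467, 0.1031445860862732), 124.46863555908203))
top wall 91 [0.39312179 0.39697236 0.40113157] [0.05067925 0.40538195]
top wall 94 [0.51814071 0.521773   0.52621035] [0.03125141 0.52716804]
top L 1200 [0.038 0.89  0.455] hinge y -0.075 ang 1.098 x rng [0.40086939 0.52335874] zmax 0.1838394664676762
top R 1486 [-0.029 -0.678  0.735] hinge y -0.2763 ang 0.745 x rng [0.39556805 0.5179862 ] zmax 0.165018739819698
scene wall 64 [0.3934897  0.39784939 0.40203715] [0.03548337 0.4038782 ]
scene wall 51 [0.51904083 0.52249447 0.5274348 ] [0.00637815 0.52413777]
scene L 163 [0.033 0.881 0.472] hinge y -0.0775 ang 1.079 x rng [0.40029126 0.52164296] zmax 0.18323496801133266
scene R 1492 [-0.025 -0.681  0.732] hinge y -0.2786 ang 0.75 x rng [0.39649419 0.51914399] zmax 0.16429701398407953
(3.1415926
[... 185 characters left out ...]
93, 0, 0) (0.46, 0, 0.3) [ 0.02  0.48 -0.09  2.08  0.08  0.59 -1.7 ]
(3.141592653589793, 0, 0) (0.49, -0.213, 0.227) [ 0.36  0.68  0.01  1.93 -0.02  0.52 -1.18]
(3.141592653589793, 0, 0) (0.443, 0.252, 0.226) [-0.56  0.66  0.    2.   -0.01  0.48 -2.12]
(0, 3.141592653589793, 0) (0.462, -0.16, 0.34) [ 0.79  0.55 -0.75  1.95  0.5   0.84  1.34]
(0, 3.141592653589793, 0) (0.46, -0.3, 0.3) [ 0.97  0.68 -0.7   1.83  0.57  0.85  1.56]
(0, 3.141592653589793, 0) (0.46, 0, 0.3) [ 0.44  0.58 -0.72  2.06  0.58  0.71  0.91]
(0, 3.141592653589793, 0) (0.49, -0.213, 0.227) [ 0.75  0.76 -0.6   1.92  0.68  0.67  1.3 ]
(0, 3.141592653589793, 0) (0.443, 0.252, 0.226) [-0.27  0.7  -0.44  1.99  0.54  0.56  0.49]
```

```bash
cat >> h.py <<'E'
PSI=-.035;C0=np.array([.4598,-.1765]);TIP=.186
RV=np.pi*np.array([np.cos(PSI/2),np.sin(PSI/2),0])
def W(x,y,z):  # carton-local xy -> world
    c,s=np.cos(PSI),np.sin(PSI);return np.array([C0[0]+c*x-s*y,C0[1]+s*x+c*y,z])
def flap(robot,sg,zt=.142,r=.052,end=3.3):
    h=.0175
    pts=[(sg*(.093-h),zt)]+[(sg*(.095-r*np.cos(a)-h),.098+r*np.sin(a)) for a in np.linspace(1.9,end,4)]
    for y,z in pts:
        robot.move_l(W(0,y,z+TIP),speed=.2)
        s=robot.state();print(round(s['time_s'],2),np.round(s['force'],1),round(z,3))
E
python3 - <<'E'
from h import *
from bench import robot
robot.grip(0.0,20)
robot.movep(W(0,.012,.45),RV);print(robot.state()['time_s'])
robot.move_l(W(0,.012,.142+TIP),speed=.25);print(robot.state()['force'])
flap(robot,1)
robot.move_l(W(0,.10,.20+TIP),speed=.3)
d=robot.get_image("top");np.savez("top1.npz",**d);cv2.imwrite("pics/c2.png",cv2.resize(d["image"][150:290,200:420,::-1],None,fx=3.5,fy=3.5))
E
```

```text
3.5
[ 0.24289604 -0.10002021  0.46069191]
4.61 [-0.3 -1.2 -0.1] 0.142
4.86 [-0.8 -0.6  0. ] 0.147
5.12 [ 0.8 -0.5 -0.2] 0.134
5.39 [ 0.4  0.1 -0.1] 0.114
5.66 [ 0.1  0.2 -0.3] 0.09
```

View pics/c2.png

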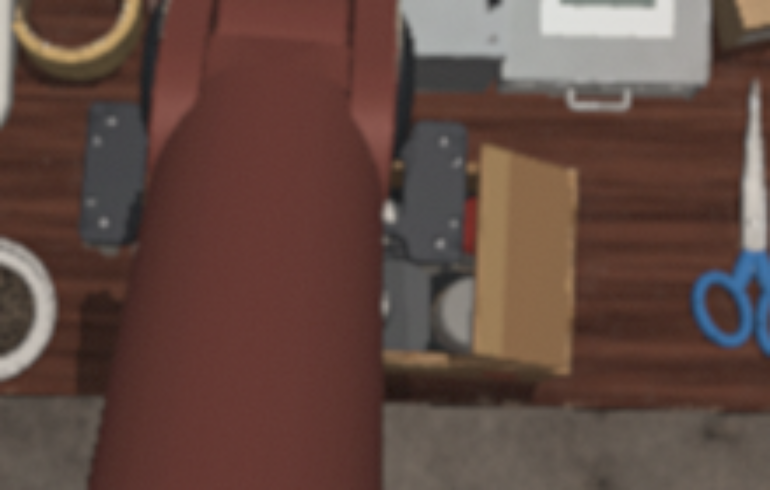

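The arm hides the left flap, while the right one is unchanged. I'll do the right flap now, then move off to the side and check both.

Run:
```python
from h import *
from bench import robot
robot.move_l(W(0,.015,.20+TIP),speed=.3)
robot.move_l(W(0,.015,.14+TIP),speed=.25)
flap(robot,-1,zt=.14)
robot.move_l(W(0,-.12,.22+TIP),speed=.3)
robot.movep(W(.0,-.40,.42),RV)
d=robot.get_image("top");np.savez("top2.npz",**d);cv2.imwrite("pics/c3.png",cv2.resize(d["image"][150:290,200:420,::-1],None,fx=3.5,fy=3.5))
P=cloud(d);print(robot.state()['time_s'])
for nm,k in(("L",(P[...,1]>-.065)&(P[...,1]<.02)),("R",(P[...,1]<-.285)&(P[...,1]>-.36))):
    k=k&(P[...,0]>.41)&(P[...,0]<.51)&(P[...,2]>.03)&(P[...,2]<.2)
    if k.sum()>20: print(nm,k.sum(),np.polyfit(P[k][:,1],P[k][:,2],1),np.percentile(P[k],[3,97],axis=0).round(3).tolist())
```

```text
7.67 [-0.1  0.3 -0.4] 0.14
7.92 [-0.  -0.6  0.5] 0.147
8.18 [-0.1  0.1 -0.6] 0.134
8.45 [ 0.  -0.3  0.1] 0.114
8.72 [ 0.5 -0.4  0.9] 0.09
10.4333
L 1397 [-0.29462624  0.07179081] [[0.413, -0.063, 0.069], [0.507, 0.008, 0.091]]
R 1334 [0.25473891 0.16400183] [[0.413, -0.357, 0.072], [0.508, -0.287, 0.092]]
```

View pics/c3.png

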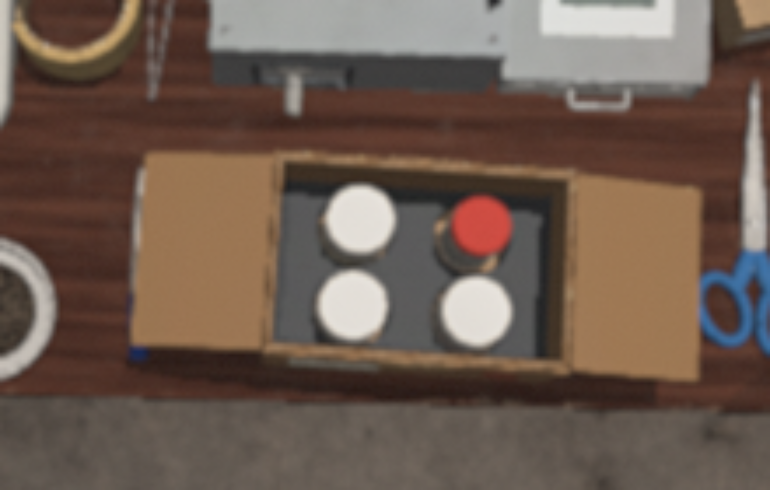

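Both flaps are folded outside at about 3.4 rad. The red cap is at crop (481,225), fully exposed. Next I'll locate and grasp it.

Run:
```python
from h import *
from bench import robot
d=dict(np.load("top2.npz"));h=cv2.cvtColor(d["image"],cv2.COLOR_RGB2HSV)
m=(((h[...,0]<8)|(h[...,0]>172))&(h[...,1]>150)&(h[...,2]>110)).astype(np.uint8);m[:200]=0;m[235:]=0;m[:,:320]=0;m[:,355:]=0
(u,v),r=cv2.minEnclosingCircle(cv2.findNonZero(m));M=cv2.moments(m,True);cu,cv_=M['m10']/M['m00'],M['m01']/M['m00']
J=ray(d,cu,cv_,.084);print(u,v,r,cu,cv_,m.sum(),J, ray(d,u,v,.084), "pocket",W(.028,-.04,0),"depth top",np.median(cloud(d)[m>0],0))
# white jars before
for x,y in((.028,.04),(-.028,.04),(-.028,-.04)):print(W(x,y,0))
np.save("J.npy",J)
```

```text
337.0714416503906 213.92857360839844 8.586404800415039 337.00892857142856 213.93303571428572 224 [ 0.48621825 -0.21409613  0.084     ] [ 0.48623215 -0.21423904  0.084     ] pocket [ 0.48638314 -0.2174553   0.        ] depth top [ 0.48586906 -0.21417536  0.0839828 ]
[ 0.48918257 -0.1375043   0.        ]
[ 0.43321686 -0.1355447   0.        ]
[ 0.43041743 -0.2154957   0.        ]
```

Run:
```python
from h import *
from bench import robot
J=np.load("J.npy")[:2];G=.167
robot.movep([*J,.17+G],RV);robot.grip(.645,25)
print(robot.state()['width'],robot.state()['eef_pos'])
hit=robot.move_l([*J,.060+G],speed=.12,guard=8);s=robot.state();print(hit,s['eef_pos'],s['force'],s['time_s'])
if not hit:
    robot.grip(0.0,25);s=robot.state();print(s['width'],s['grip_force'],s['force'],s['time_s'])
    if .4<s['width']<.5:
        robot.move_l([*J,.20+G],speed=.1);robot.wait(.2);s=robot.state();print(s['width'],s['grip_force'],s['force'],s['eef_pos'],s['time_s'])
for n in("scene","top"):
    d=robot.get_image(n);np.savez(n+"3.npz",**d)
    cv2.imwrite(f"pics/{n}3.png",cv2.resize(d["image"][150:300,180:400,::-1],None,fx=3.5,fy=3.5))
```

```text
0.6467342586054646 [ 0.48620979 -0.21408539  0.33701263]
False [ 0.48655309 -0.21422444  0.22761311] [-0.60439894  0.14187483 -0.17047669] 13.9583
0.4412817967774446 24.997129260827933 [-0.85187066 -0.75178449  2.71711934] 14.4167
0.43401026310299606 24.99279437106452 [-0.88758107 -0.58616099 -1.42305546] [ 0.48619157 -0.21406572  0.36655647] 16.1667
```

View pics/scene3.png

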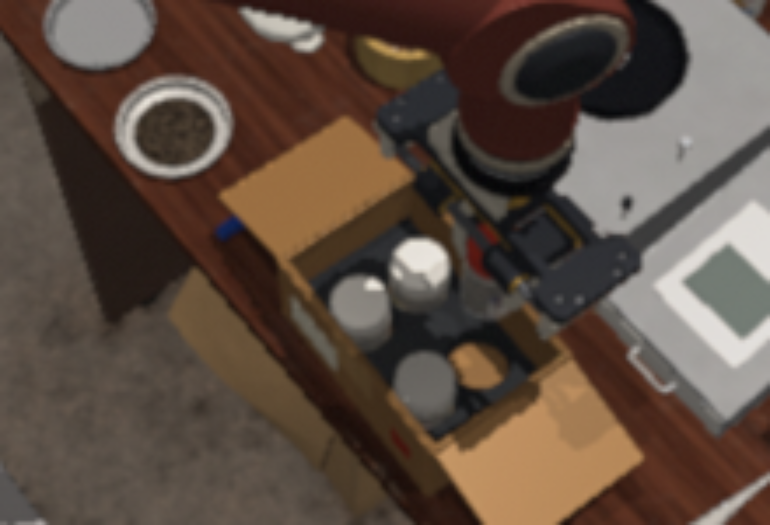

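The jar is held and clear of its pocket (bare pocket at crop (477,365)). The three white jars are still seated. I'll carry it to above the pan and check height and tilt.

Run:
```python
from h import *
from bench import robot
robot.move_l([.4433,.252,.34],speed=.2);robot.wait(.3)
s=robot.state();print(s['eef_pos'],s['width'],s['grip_force'],s['force'],s['time_s'])
robot.move_l([.4433,.252,.26],speed=.12)
d=robot.get_image("scene");P=cloud(d);h=cv2.cvtColor(d["image"],cv2.COLOR_RGB2HSV)
m=((h[...,0]<8)|(h[...,0]>172))&(h[...,1]>130)&(h[...,2]>60)&(np.hypot(P[...,0]-.443,P[...,1]-.252)<.03)&(P[...,2]<.18)
print(m.sum(),np.percentile(P[m],[5,50,95],axis=0).round(4) if m.sum() else 0)
cv2.imwrite("pics/s4.png",cv2.resize(d["image"][90:240,130:350,::-1],None,fx=3.5,fy=3.5))
```

```text
[0.44337374 0.25179453 0.34002623] 0.4404072984742008 24.99293103144737 [-0.15508857 -0.27411058 -1.05350724] 19.0583
0 0
```

View pics/s4.png

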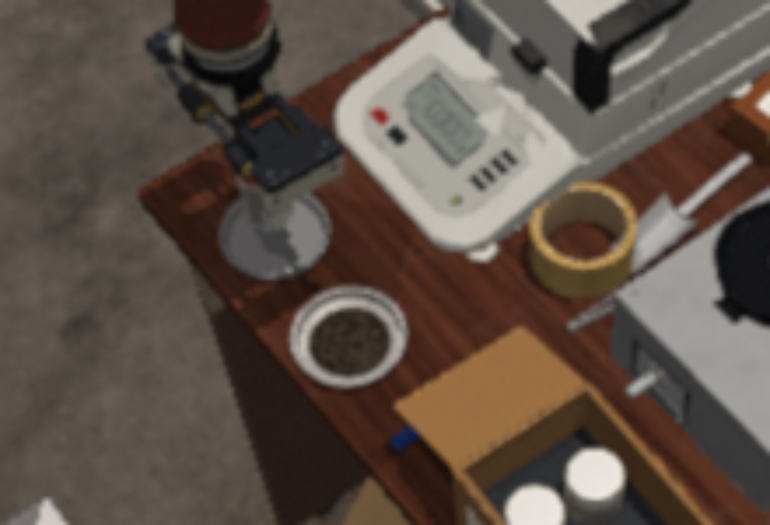

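The jar hangs upright over the pan, at about crop (265,215). Next I'll lower it with a force guard.

Run:
```python
from h import *
from bench import robot
robot.move_l([.4433,.252,.234],speed=.08);robot.wait(.2)
g=robot.move_l([.4433,.252,.2225],speed=.02,guard=3);s=robot.state();print(g,s['eef_pos'],s['force'],s['time_s'],s['width'])
robot.grip(.5,5);robot.grip(.75);robot.wait(.3)
robot.move_l([.4433,.252,.36],speed=.1)
robot.movep([.50,0.0,.42],RV);print(robot.state()['time_s'])
d=robot.get_image("top");np.savez("top5.npz",**d);P=cloud(d);h=cv2.cvtColor(d["image"],cv2.COLOR_RGB2HSV)
m=((h[...,0]<8)|(h[...,0]>172))&(h[...,1]>130)&(h[...,2]>80);m[:, :110]=0;m[:,175:]=0;m[:200]=0;m[262:]=0
if m.sum(): print(m.sum(),np.percentile(P[m],[5,50,95],axis=0).round(4))
print(pan(d,(117,207,168,256)),pan(d,(172,215,220,262)))
cv2.imwrite("pics/t5.png",cv2.resize(d["image"][140:290,80:440,::-1],None,fx=2.2,fy=2.2))
```

```text
True [0.44329458 0.25193449 0.22529305] [-0.43866331 -0.66030282  3.09977744] 21.0667 0.43987897743452625
24.875
230 [[0.4268 0.2331 0.0398]
 [0.4422 0.25   0.0816]
 [0.4587 0.2682 0.0849]]Traceback (most recent call last):
  File "<stdin>", line 11, in <module>
  File "h.py", line 14, in pan
    c=max(cv2.findContours(m,cv2.RETR_EXTERNAL,cv2.CHAIN_APPROX_NONE)[0],key=cv2.contourArea)
ValueError: max() iterable argument is empty
```

Run:
```python
from h import *
d=dict(np.load("top5.npz"))
cv2.imwrite("pics/t5.png",cv2.resize(d["image"][140:290,80:440,::-1],None,fx=2.2,fy=2.2))
```

```text
(no output)
```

View pics/t5.png

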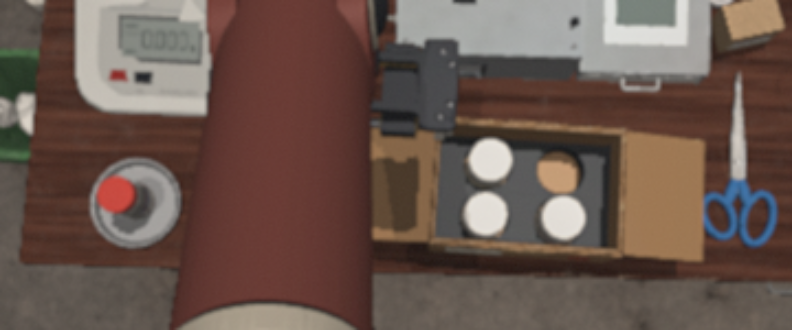

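The jar stands in the empty pan (cap at crop (116,195), the shift from perspective). Three white jars are seated, both flaps are out, and the robot is clear.

```bash
python3 -c "
from bench import robot
print(robot.close_job())"
```

```text
the job is handed in; nothing more can be done
None
```

Job handed in: both flaps are folded back outside, and the red-capped jar stands upright in the empty pan. The three white jars are still seated, and the full pan, scissors and marker were not touched; about 25 s of the 66 s allowed was used.

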